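Load the microscope's filter docks in order

ROBOT

A 6-joint arm with a two-finger parallel gripper is mounted at the origin on the work surface. World frame = base frame: x ahead of the robot, y to its left, z up, the work surface at z = 0. Lengths are in m, angles in degrees, forces in N, time in s.
With the tool pointing down it reaches from about 0.275 to 0.75 m from the base axis. Payload 10.2 kg.
Tool frame: the origin (TCP) lies on the centre line of the jaws, within the pads' length; the fingertips stand 8 mm ahead of it and the grasp point (between the pads) lies 11 mm behind it; z points along the fingers, y is the direction in which the jaws open and shut (so a half turn about z gives the same grasp; the last joint's range is limited). The gripper opens to 85 mm and grips with 20 to 120 N. Pads are 22 mm wide; open, the fingers measure 114 mm over their backs; the gripper's body (76 mm by 85 mm) begins 54 mm behind the grasp point. The pads swing forward as they close: fully open they stand 13 mm farther back than shut.
Start: joints at [-79.492, 17.928, 85.812, -0, 76.261, -12.8], TCP at [0.208, -0.482, 0.208] pointing down, gripper open.
Joint ranges: [-168.41, 168.41], [-55.51, 124.54], [10.69, 146.95], [-70.63, 250.63], [1, 178], [-165.06, 165.06]. Speed limits (degrees/s): [136.94, 136.94, 172.46, 180, 180, 180].

INTERFACE

Orientations are given as [roll, pitch, yaw] about the fixed x, y, z axes, in that order (R = Rz(yaw) Ry(pitch) Rx(roll)).
In Python, from cell import ctrl, vision gives the robot as it stands. The module is installed in compiled form; this text tells all that it offers.
- The arm moves only by the tool play_rows, never from a script. Its argument "series" is a list that holds one entry, the list of rows, each a list of 4 numbers: the shift along the tool's x, y, z in m, then the turn about the tool's z in degrees. In form: [[[tx, ty, tz, turn], ...]]. A call has 1 to 10 rows; each row is the pose to reach, as a shift and turn from the pose commanded when the call began, along the tool's axes at that moment; what a row does not reach only later rows make up. A row lasts 1/10 s, in which the tool goes at most 50 mm and 8.59 degrees, less where a joint would pass 70% of its speed; a pose out of reach is approached as far as the arm can. A call with a gripper value outside its range is refused whole. "jaw" is the gripper's target within -1 to 1 (shut at 1, half-way at 0, fully open at -1), set as the call begins (left out, the last holds). The fingers move at their own pace and stop on an object; "newtons" is the grip in N (left out, the last holds). Time passes only in rows, so rows that repeat a pose let the fingers close. It gives the time, the measured TCP pose, the force and the opening at its end, in the units of the state.
- ctrl.read_state(): the state, without advancing time (a new reading comes with each control period).
- vision.capture(name): name is "scene" or "top" or "wrist"; returns the picture (400x640x3 uint8, blue, green, red); there is no depth.
- vision.camera_info(name): a dict with "fx", "fy", "cx", "cy" (pixels), "dist_coeffs" ([k1, k2, p1, p2, k3] as OpenCV has them; the pictures are not rectified), "camera_from_world" (4x4, takes a point from world to camera coordinates); the wrist camera has in their place "mount" (4x4, takes a point from camera to tool coordinates, whose origin is the TCP and whose axes are the flange's). Camera axes: x right, y up, looking along -z (the intrinsics and any distortion apply to the point x, -y, -z); pixel columns grow to the right and rows downward; lengths in m; the calibration is good to about 2 mm. A picture is of the moment at which its call begins: read the wrist's pose just before it. camera_info takes no time and is no camera call.
- ctrl.job_done(): hands the job in, once; it reports no verdict.
The state is a dict: "time_s": time; "qpos": joint angles; "joint_velocities": joint speeds; "joint_efforts": joint torques, N m; "position": TCP position; "eef_rot": TCP orientation; "wrist_force": force on the tool from outside, world axes, zero at the start; "moment": the same for the moment, N m; "grip_width": finger opening in m.
Only numpy, scipy, OpenCV 4.12 (cv2) and the standard library are available. Lean on these libraries where they do the work, as an engineer would, in place of code of your own. Each camera call takes 0.05 s, during which the arm holds its last target. There are 200 camera calls.

TASK

First take the black blank out of its dock and stand it upright in the yellow tray. Then load the filter blocks one after another, in this order: blue into the dock with one dot, green into the dock with two dots, red into the dock with three dots, each set fully down in its pocket with its lens facing the dock's dots. Set the blocks down without dropping them, and leave the white block, the brass objective, the bottle and the handset where they stand.

Things in the scene. Friction and masses are not known exactly. Their poses are not given: they have to be found in the camera images.
- blue_block: loose blue optical filter block, 36 x 36 x 50 mm upright, 120 g, standing on the table. Origin: centre of its underside; z up; +x points out of the one side that carries the round lens. A white bar on its top, 12 mm from the centre, marks the lens side.
- blue_lens (a point): centre of the blue block's round 25 mm lens, on its +x side, 31 mm above its underside (18 mm from the block's axis)
- green_block: loose green optical filter block, 36 x 36 x 50 mm upright, 120 g, standing on the table. Origin: centre of its underside; z up; +x points out of the one side that carries the round lens. A white bar on its top, 12 mm from the centre, marks the lens side.
- green_lens (a point): centre of the green block's round 25 mm lens, on its +x side, 31 mm above its underside (18 mm from the block's axis)
- red_block: loose red optical filter block, 36 x 36 x 50 mm upright, 120 g, standing on the table. Origin: centre of its underside; z up; +x points out of the one side that carries the round lens. A white bar on its top, 12 mm from the centre, marks the lens side.
- red_lens (a point): centre of the red block's round 25 mm lens, on its +x side, 31 mm above its underside (18 mm from the block's axis)
- blank: loose black blanking block without a lens, 36 x 36 x 50 mm, 120 g, grey disc on its top; at the start it stands fully down in the pocket of dock one, two or three. Origin: centre of its underside, z up
- white_block: loose white reference block without a lens, 36 x 36 x 50 mm, standing in the pocket of dock four, where it must stay. Origin: centre of its underside, z up
- dock1: fixed light-grey dock, one black dot on the white ledge (34 mm wide, 9 mm high) along its +x side. Open square pocket 41 x 41 mm inside with a 3 mm bevelled rim, 51 x 51 mm outside, floor 5 mm and wall tops 17 mm above its origin: centre of its underside, on the rail's top (12 mm above the table), z up. Docks stand 64 mm apart along y, in any order
- dock2: fixed light-grey dock, two black dots on the white ledge (34 mm wide, 9 mm high) along its +x side. Open square pocket 41 x 41 mm inside with a 3 mm bevelled rim, 51 x 51 mm outside, floor 5 mm and wall tops 17 mm above its origin: centre of its underside, on the rail's top (12 mm above the table), z up. Docks stand 64 mm apart along y, in any order
- dock3: fixed light-grey dock, three black dots on the white ledge (34 mm wide, 9 mm high) along its +x side. Open square pocket 41 x 41 mm inside with a 3 mm bevelled rim, 51 x 51 mm outside, floor 5 mm and wall tops 17 mm above its origin: centre of its underside, on the rail's top (12 mm above the table), z up. Docks stand 64 mm apart along y, in any order
- dock4: fixed light-grey dock, four black dots on the white ledge (34 mm wide, 9 mm high) along its +x side. Open square pocket 41 x 41 mm inside with a 3 mm bevelled rim, 51 x 51 mm outside, floor 5 mm and wall tops 17 mm above its origin: centre of its underside, on the rail's top (12 mm above the table), z up. Docks stand 64 mm apart along y, in any order
- rail: fixed black bar under the docks, 120 x 280 x 12 mm, its origin at the centre of its underside, long side along its y
- tray: fixed yellow open tray, 110 x 110 mm outside, 12 mm high, walls and floor 4 mm thick; origin at the centre of its underside
- guard: fixed upright clear acrylic guard with white edge rails, 140 mm long along its x, 9 mm thick, 80 mm high; origin at the centre of its underside. It stands between the loose blocks and the docks
- objective: loose brass microscope objective, 28 mm diameter, 44 mm high, standing close beside the green block; bystander. Origin: centre of its underside
- bottle: loose bottle of lens cleaner, 42 mm diameter, 92 mm high; bystander. Origin: centre of its underside
- handset: loose white handset lying flat, 55 x 95 x 22 mm (x, y, z); bystander. Origin: centre of its underside

How it is judged:
By the outcome, as a careful person would: the job done as asked, in the order asked, and still so for the second after the job is handed in, with the robot touching nothing.
It also fails if it takes over 72 s, if anything falls off the work surface, if the arm or the gripper's body presses on something with over 40 N, if the wrist force passes 120 N, or if a joint passes its speed limit or range.

## Working session

There is one attempt and no reset: what is moved stays moved. The work goes in short steps, Python scripts to look and compute and a tool call to move; the robot and the scene stay as the last step left them, time stands still between calls to the robot, and variables do not carry over. Pictures are saved under pics/ and viewed, about 8 in all and at most 12, crops included, and the job is handed in when it is done.

Besides the shell and the picture viewer there is one more tool, called after "Call:" by a JSON object that holds its "op" and its "data". play_rows: Moves the arm, as the interface text tells. Its arguments: {"type":"object","properties":{"series":{"type":"array","items":{"type":"array","items":{"type":"array","items":{"type":"number"}}}},"jaw":{"type":"number"},"newtons":{"type":"number"}},"required":["series"]}

```bash
mkdir -p pics; python3 - <<'E'
from cell import ctrl,vision
import cv2,numpy as np
s=ctrl.read_state();print(s)
for n in("scene","top","wrist"):
    im=vision.capture(n);cv2.imwrite(f"pics/{n}0.png",im)
    print(n,vision.camera_info(n))
E
```

```text
{'time_s': 0.0, 'qpos': array([-7.94923367e+01,  1.79592446e+01,  8.58552241e+01,  1.90788500e-03,
        7.62599707e+01, -1.27991664e+01]), 'joint_velocities': array([-0.02160062,  0.03959855,  0.093802  , -0.05163856, -0.07049833,
       -0.01530844]), 'joint_efforts': array([ 1.04930044e-03, -4.12264717e+01, -2.59744245e+01, -1.05793977e-04,
        4.10244218e-03,  2.85900668e-06]), 'position': array([ 0.20766826, -0.48186767,  0.20792889]), 'eef_rot': array([-1.79927821e+02, -1.82975284e-02,  2.33063638e+01]), 'wrist_force': array([ 0.71384278,  0.35284473, -0.26637924]), 'moment': array([ 0.00168789, -0.05023482,  0.00507993]), 'grip_width': 0.08524601418303619}
scene {'fx': 392.3892617861098, 'fy': 392.3892617861098, 'cx': 312.94800021447224, 'cy': 201.51721263193087, 'dist_coeffs': array([-0.08745699,  0.        ,  0.        ,  0.        ,  0.        ]), 'camera_from_world': array([[ 0.79450824,  0.60712867, -0.01230545, -0.42207795],
       [-0.44932887,  0.60139606,  0.66062572,  0.24473945],
       [ 0.40848527, -0.51934338,  0.75061457, -1.03973718],
       [ 0.        ,
[... 353 characters left out ...]
  0.08383501, -0.58651454],
       [-0.08441143,  0.02085089,  0.9962128 , -0.73220014],
       [ 0.        ,  0.        ,  0.        ,  1.        ]])}
wrist {'fx': 351.3208411434531, 'fy': 351.3208411434531, 'cx': 322.01054436092227, 'cy': 193.33198578330916, 'dist_coeffs': array([-0.03317148,  0.        ,  0.        ,  0.        ,  0.        ]), 'mount': array([[ 4.98727421e-04,  9.49211491e-01,  3.14638359e-01,
         8.04427548e-02],
       [ 9.99999862e-01, -4.21110414e-04, -3.14661277e-04,
         1.16313781e-03],
       [-1.66182610e-04,  3.14638473e-01, -9.49211570e-01,
        -1.66209687e-01],
       [ 0.00000000e+00,  0.00000000e+00,  0.00000000e+00,
         1.00000000e+00]])}
```

```bash
python3 -c "
import cv2
for n in('top','scene'):
    cv2.imwrite(f'pics/{n}0b.png',cv2.resize(cv2.imread(f'pics/{n}0.png'),(800,500),interpolation=cv2.INTER_CUBIC))"
```

```text
(no output)
```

View pics/top0b.png

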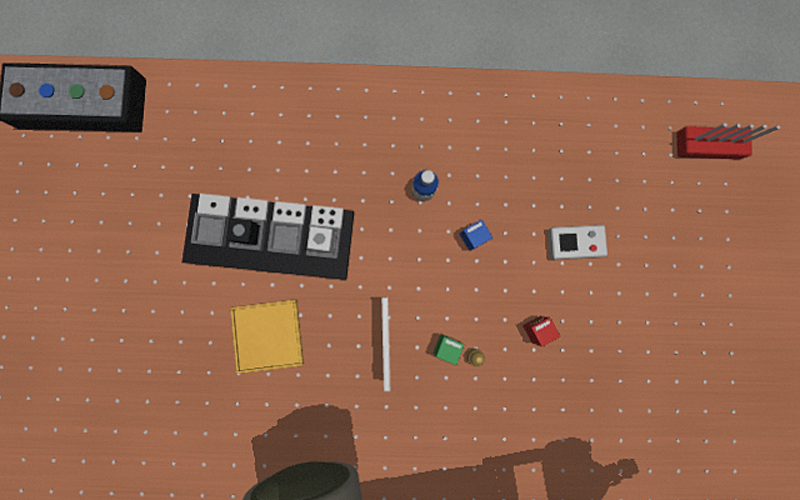

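View pics/scene0b.png

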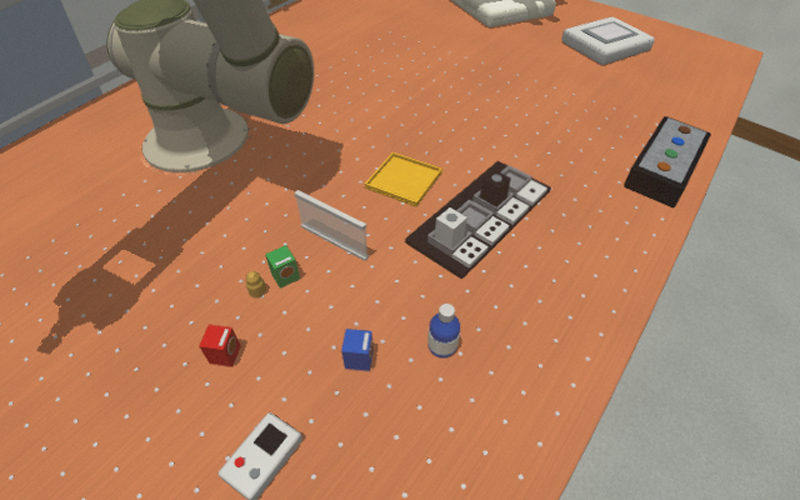

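Top view (800-px scale): docks from left are 1 (210,230), 2 with blank (240,231), 3 (287,236) and 4 with the white block (321,238). The tray is at (266,336), guard (386,344), blue (477,235), green (449,349) with the objective at (476,356), and red (541,331). The scene view confirms this.

```bash
cat > h.py <<'E'
import numpy as np,cv2
from cell import ctrl,vision
from scipy.spatial.transform import Rotation as R
def tool():
    s=ctrl.read_state();T=np.eye(4);T[:3,:3]=R.from_euler('xyz',s['eef_rot'],degrees=True).as_matrix();T[:3,3]=s['position'];return T
def shot(n,fn=None):
    T=tool();c=vision.camera_info(n);im=vision.capture(n)
    W=T@c['mount'] if n=='wrist' else np.linalg.inv(c['camera_from_world'])
    if fn: cv2.imwrite(f'pics/{fn}.png',im)
    K=np.array([[c['fx'],0,c['cx']],[0,c['fy'],c['cy']],[0,0,1]])
    return im,(W,K,c['dist_coeffs'])
def rays(cam,px):
    W,K,d=cam;u=cv2.undistortPoints(np.float64(px).reshape(-1,1,2),K,d).reshape(-1,2)
    v=np.c_[u[:,0],-u[:,1],-np.ones(len(u))]@W[:3,:3].T
    return W[:3,3],v
def onz(cam,px,z):
    o,v=rays(cam,px);return o+v*((z-o[2])/v[:,2])[:,None]
def tri(c1,p1,c2,p2):
    out=[]
    for a,b in zip(np.float64(p1).reshape(-1,2),np.float64(p2).reshape(-1,2)):
        A=0;B=0;l=[]
        for c,p in((c1,a),(c2,b)):
            o,v=rays(c,[p]);v=v[0]/np.linalg.norm(v);P=np.eye(3)-np.outer(v,v);A=A+P;B=B+P@o;l.append((P,o))
        x=np.linalg.solve(A,B);out.append(np.r_[x,max(np.linalg.norm(P@(x-o)) for P,o in l)])
    return np.array(out)
def proj(cam,X):
    W,K,d=cam;C=np.linalg.inv(W);p=np.atleast_2d(X)@C[:3,:3].T+C[:3,3]
    return cv2.projectPoints((p*[1,-1,-1]).reshape(-1,1,3),np.zeros(3),np.zeros(3),K,d)[0].reshape(-1,2)
E
python3 - <<'E'
from h import *
ims={};cams={}
for n in('top','scene'): ims[n],cams[n]=shot(n)
H={n:cv2.cvtColor(i,cv2.COLOR_BGR2HSV) for n,i in ims.items()}
bars={}
roi={'top':{'blue':(381,188),'green':(359,279),'red':(433,264)},'scene':{'blue':(285,280),'green':(226,213),'red':(176,276)}}
for c in('blue','green','red'):
    for n in ims:
        x,y=roi[n][c];r=19;h=H[n][y-r:y+r,x-r:x+r]
        col={'blue':(105,130),'green':(50,85)}.get(c)
        m=((h[...,0]>=col[0])&(h[...,0]<=col[1]) if col else (h[...,0]<4)|(h[...,0]>172))&(h[...,1]>130)&(h[...,2]>40)
        k,l,st,ce=cv2.connectedComponentsWithStats(m.astype(np.uint8));i=1+np.argmax(st[1:,4])
        ct=np.argwhere(l==i)[:,::-1].astype(np.int32);hull=cv2.convexHull(ct)
        f=np.zeros(m.shape,np.uint8);cv2.fillConvexPoly(f,hull,1)
        w=(f>0)&(h[...,1]<110)&(h[...,2]>140)
        k2,l2,s2,c2=cv2.connectedComponentsWithStats(w.astype(np.uint8))
        if k2>1:
            j=1+np.argmax(s2[1:,4]);bars[c,n]=c2[j]+[x-r,y-r]
            q=np.argwhere(l2==j)[:,::-1].astype(np.float32);v=cv2.fitLine(q,cv2.DIST_L2,0,.01,.01).ravel()[:2]
            print(c,n,'hull bbox',st[i],'bar',bars[c,n],s2[j,4],'dir',v)
    t=tri(cams['top'],bars[c,'top'],cams['scene'],bars[c,'scene']);print(c,'bar xyz',t.round(4))
# rough others in top
for nm,p,z in(('dock1',(210,230),.029),('blankdisc',(239,229),.067),('dock3',(287,236),.029),('white',(319,238),.067),('tray',(266,336),.012),('guardA',(384,298),.08),('guardB',(387,390),.08),('obj',(476,355),.044),('bottle',(428,176),.092),('d1dot',(213,205),.021),('d4dots',(327,215),.021)):
    print(nm,onz(cams['top'],[np.array(p)/1.25],z).round(3))
E
```

```text
blue top hull bbox [  6   8  26  23 306] bar [379.44186047 181.48837209] 43 dir [ 0.87271833 -0.488224  ]
blue scene hull bbox [  8   3  23  19 313] bar [292.10526316 272.52631579] 57 dir [ 0.14490958 -0.9894449 ]
blue bar xyz [[ 6.314e-01 -1.859e-01  5.030e-02  6.000e-04]]
green top hull bbox [ 8  8 12 19 55] bar [357.15384615 272.46153846] 13 dir [ 0.23813355 -0.9712324 ]
green scene hull bbox [  6   3  22  18 174] bar [226.40540541 208.35135135] 37 dir [ 0.9155029  -0.40231135]
green bar xyz [[ 0.4431 -0.1475  0.0455  0.0054]]
red top hull bbox [  4   9  30  23 359] bar [433.71052632 259.94736842] 38 dir [ 0.86459774 -0.50246465]
red scene hull bbox [  3   3  31  33 551] bar [178.41666667 269.52083333] 48 dir [ 0.40847376 -0.9127701 ]
red bar xyz [[ 0.475  -0.2979  0.0502  0.0008]]
dock1 [[0.617 0.251 0.029]]
blankdisc [[0.615 0.19  0.067]]
dock3 [[0.611 0.123 0.029]]
white [[0.605 0.064 0.067]]
tray [[0.444 0.154 0.012]]
guardA [[ 0.513 -0.042  0.08 ]]
guardB [[ 0.374 -0.05   0.08 ]]
obj [[ 0.425 -0.192  0.044]]
bottle [[ 0.703 -0.105  0.092]]
d1dot [[0.661 0.252 0.021]]
d4dots [[0.649 0.059 0.021]]
```

Call:
{"op": "play_rows", "data": {"series": [[[0.02,-0.007,-0.002,2],[0.07,-0.024,-0.01,6],[0.12,-0.04,-0.02,10],[0.17,-0.057,-0.03,14],[0.22,-0.074,-0.04,18],[0.27,-0.091,-0.04,22],[0.32,-0.107,-0.04,23.3],[0.355,-0.119,-0.04,23.3],[0.372,-0.125,-0.04,23.3],[0.372,-0.125,-0.04,23.3]]]}}

```text
time_s: 1.25
position: [0.5016, -0.2178, 0.2481]
eef_rot: [-180.0, 0.0, 0.2]
wrist_force: [0.3, -0.2, -0.1]
grip_width: 0.0855
```

```bash
python3 - <<'E'
from h import *
im,cam=shot('wrist','w1');print(tool().round(4), ctrl.read_state()['time_s'])
for nm,X in(('blue',(.6314,-.1859,.05)),('green',(.443,-.1475,.05)),('red',(.475,-.298,.05))):print(nm,proj(cam,[X]))
cv2.imwrite('pics/w1b.png',cv2.resize(im,(800,500),interpolation=cv2.INTER_CUBIC))
E
```

```text
[[ 1.000e+00  2.700e-03 -5.000e-04  5.005e-01]
 [ 2.700e-03 -1.000e+00  2.000e-04 -2.192e-01]
 [-5.000e-04 -2.000e-04 -1.000e+00  2.481e-01]
 [ 0.000e+00  0.000e+00  0.000e+00  1.000e+00]] 1.3
blue [[287.69839855  23.35872098]]
green [[257.315303   209.08622404]]
red [[394.82029399 182.04849176]]
```

View pics/w1b.png

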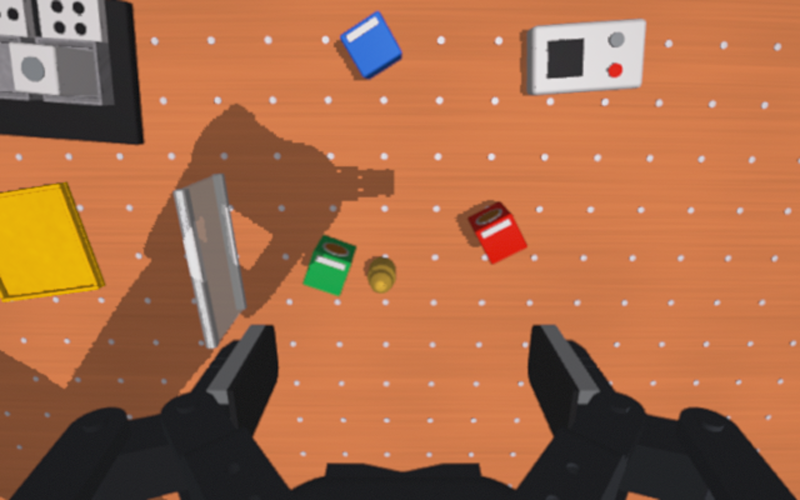

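The view shows blue (370,45), green (329,268) with the objective only about 12 mm to its right (381,275), and red (497,233). The finger is 14.5 mm thick, so I'll grip green across its x axis. Next I compute block poses from their top faces.

```bash
cat > pose.py <<'E'
from h import *
def top(im,cam,c,guess,z=.05,r=32):
    """top-face centre and lens yaw from bright colour + bar"""
    x,y=np.round(guess).astype(int);x0,y0=max(x-r,0),max(y-r,0);h=cv2.cvtColor(im[y0:y+r,x0:x+r],cv2.COLOR_BGR2HSV)
    hue=h[...,0];b={'blue':(hue>105)&(hue<130),'green':(hue>50)&(hue<85),'red':(hue<4)|(hue>172)}[c]
    col=b&(h[...,1]>120)
    v=h[...,2];thr,_=cv2.threshold(v[col].reshape(-1,1),0,255,cv2.THRESH_OTSU)
    white=(h[...,1]<90)&(v>150)
    f=((col&(v>thr))|white).astype(np.uint8);f=cv2.morphologyEx(f,cv2.MORPH_OPEN,np.ones((3,3)))
    k,l,s,ce=cv2.connectedComponentsWithStats(f);i=1+np.argmax(s[1:,4]);m=l==i
    ct=max(cv2.findContours(m.astype(np.uint8),0,2)[0],key=cv2.contourArea)
    px=ct.reshape(-1,2)+[x0,y0]
    P=onz(cam,px,z)[:,:2]*1000
    (cx,cy),(w,hh),a=cv2.minAreaRect(P.astype(np.float32))
    bar=onz(cam,[np.argwhere(m&white).mean(0)[::-1]+[x0,y0]],z)[0,:2]*1000
    d=bar-[cx,cy];t=np.degrees(np.arctan2(d[1],d[0]));yaw=a+90*np.round((t-a)/90)
    return np.r_[cx,cy]/1000,yaw,(w,hh),np.hypot(*d),t
E
python3 - <<'E'
from pose import *
c=vision.camera_info('wrist');im=cv2.imread('pics/w1.png')
T=tool();K=np.array([[c['fx'],0,c['cx']],[0,c['fy'],c['cy']],[0,0,1]]);cam=(T@c['mount'],K,c['dist_coeffs'])
for n,g in(('blue',(297,36)),('green',(263,215)),('red',(398,187))):print(n,[np.round(q,4) for q in top(im,cam,n,g)])
print('obj top',onz(cam,[(381/1.25,282/1.25)],.044),'base',onz(cam,[(381/1.25,272/1.25)],.02))
d=np.array([[33,69],[36+33,0]])/1.25
print('white disc',onz(cam,[d[0]],.067))
E
```

```text
blue [array([ 0.6197, -0.1957]), np.float64(30.9448), array([34.1133, 34.3085]), np.float64(12.4618), np.float64(32.0722)]
green [array([ 0.4309, -0.1525]), np.float64(-20.1516), array([34.1717, 33.7157]), np.float64(10.7286), np.float64(-25.663)]
red [array([ 0.4625, -0.3041]), np.float64(29.0568), array([33.8606, 39.023 ]), np.float64(8.6264), np.float64(26.0654)]
obj top [[ 0.419555   -0.20107327  0.044     ]] base [[ 0.41959265 -0.19997425  0.02      ]]
white disc [[0.60311421 0.0595765  0.067     ]]
```

Call:
{"op": "play_rows", "data": {"series": [[[0.01,-0.045,0,0],[0.03,-0.095,0,0],[0.05,-0.145,0,0],[0.05,-0.195,0,0],[0.05,-0.245,0,0],[0.05,-0.295,0,0],[0.05,-0.345,0,0],[0.05,-0.38,0,0],[0.05,-0.39,0,0],[0.05,-0.39,0,0]]]}}

```text
time_s: 2.3
position: [0.5497, 0.1699, 0.2484]
eef_rot: [180.0, 0.0, 0.1]
wrist_force: [0.2, -0.8, -0.4]
grip_width: 0.0857
```

```bash
python3 - <<'E'
from h import *
im,cam=shot('wrist','w2');np.save('w2T.npy',cam[0]);print(tool()[:3,3].round(4), ctrl.read_state()['time_s'])
cv2.imwrite('pics/w2b.png',cv2.resize(im,(800,500),interpolation=cv2.INTER_CUBIC))
E
```

```text
[0.5499 0.1687 0.2484] 2.35
```

View pics/w2b.png

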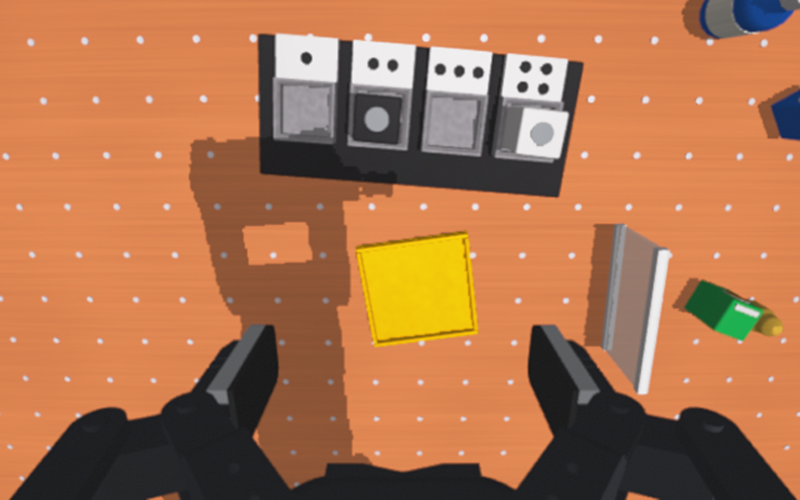

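Wrist view: docks left to right are 1 (305,108), 2 with blank (377,119), 3 (455,122) and 4 (530,132); the tray is at (417,290). The camera sits almost directly over the docks. Next I measure the dock squares, ledges and discs.

```bash
python3 - <<'E'
from h import *
c=vision.camera_info('wrist');im=cv2.imread('pics/w2.png')
K=np.array([[c['fx'],0,c['cx']],[0,c['fy'],c['cy']],[0,0,1]]);cam=(np.load('w2T.npy'),K,c['dist_coeffs'])
h=cv2.cvtColor(im,cv2.COLOR_BGR2HSV);S,V=h[...,1],h[...,2]
roi=np.zeros(S.shape,bool);roi[25:160,205:468]=1
led=(roi&(S<60)&(V>205)).astype(np.uint8)
gr=(roi&(S<60)&(V>85)&(V<=205)).astype(np.uint8)
dot=(roi&(V<60)).astype(np.uint8)
def comps(m,z,lo):
    k,l,s,_=cv2.connectedComponentsWithStats(m)
    for i in range(1,k):
        if s[i,4]<lo: continue
        ct=max(cv2.findContours((l==i).astype(np.uint8),0,1)[0],key=cv2.contourArea).reshape(-1,2)
        P=onz(cam,ct,z)[:,:2]*1000;r=cv2.minAreaRect(P.astype(np.float32))
        print(s[i],np.round(r[0],1),np.round(r[1],1),round(r[2],1))
print('ledges');comps(led,.021,60)
print('grey');comps(gr,.029,60)
y=((h[...,0]>20)&(h[...,0]<32)&(S>150)&(V>120)).astype(np.uint8);y[:,:270]=0;y[:,400:]=0
print('tray');comps(y,.012,2000)
# disc height: wrist vs top
it,ct=shot('top')
for nm,pw,pt in(('blank',(377,119),(239,229)),('white',(542,133),(319,238))):
    def disc(im_,p,r,lo,hi):
        p=np.round(np.array(p)/1.25).astype(int);w=im_[p[1]-r:p[1]+r,p[0]-r:p[0]+r];g=w.max(2)
        m=((g>lo)&(g<hi)&((w.max(2).astype(int)-w.min(2))<25)).astype(np.uint8)
        k,l,s,ce=cv2.connectedComponentsWithStats(m)
        i=1+np.argmin([np.hypot(*(q-[r,r])) if a>12 else 99 for q,a in zip(ce[1:],s[1:,4])]);return ce[i]+p-r,s[i,4]
    for lo,hi in((100,190),):
        a,b=disc(im,pw,13,lo,hi),disc(it,pt,8,lo,hi);print(nm,a,b,tri(cam,a[0],ct,b[0]).round(4),onz(cam,a[0],.067).round(4))
E
```

```text
ledges
[ 221   27   49   39 1628] [662.6 248.8] [50.4 35.8] 85.5
[ 282   27   50   44 1548] [659.4 185. ] [50.5 39.5] 85.4
[ 342   37   52   39 1429] [651.7 121.4] [50.8 34.3] 85.5
[ 402   43   52   38 1315] [646.7  57.6] [50.8 34.3] 85.8
[414  87  40  39 991] [600.9  46.6] [38.6 38.9] 84.0
grey
[ 218   28   54   87 2585] [635.8 250.2] [53.8 83.9] 85.1
[ 278   33   56   88 1091] [629.9 186.9] [52.7 83.8] 85.6
[ 337   38   58   88 2550] [625. 124.] [53.6 84. ] 85.6
[ 395   44   61   87 1445] [619.5  57.6] [61.5 83.7] 85.6
[291  85  21  21 337] [612.6 190.9] [20.5 20.9] 44.0
[424  98  19  19 276] [601.3  48.8] [19.1 19.1] 40.8
tray
[ 285  185   97   92 7155] [444.9 152.6] [112.8 110. ] 8.4
blank (array([301.07324841,  94.87898089]), np.int32(314)) (array([190.74193548, 183.66129032]), np.int32(62)) [[0.6142 0.1887 0.0734 0.0007]] [[0.6145 0.1886 0.067 ]]
white (array([433.04669261, 106.63035019]), np.int32(257)) (array([255. , 190.5]), np.int32(84)) [[6.041e-01 6.310e-02 7.290e-02 4.000e-04]] [[0.604  0.0611 0.067 ]]
```

Call:
{"op": "play_rows", "data": {"series": [[[0.03,-0.01,0.03,2.4],[0.0646,-0.0198,0.07,4.8],[0.0646,-0.0198,0.115,4.8],[0.0646,-0.0198,0.16,4.8],[0.0646,-0.0198,0.19,4.8],[0.0646,-0.0198,0.203,4.8],[0.0646,-0.0198,0.2084,4.8],[0.0646,-0.0198,0.2084,4.8]]]}}

```text
time_s: 3.2
position: [0.6152, 0.1889, 0.0411]
eef_rot: [-180.0, -0.1, -4.8]
wrist_force: [-0.4, -0.6, 0.8]
grip_width: 0.0854
```

Call:
{"op": "play_rows", "data": {"series": [[[0,0,0,0],[0,0,0,0],[0,0,0,0],[0,0,0,0],[0,0,0,0],[0,0,0,0]]], "jaw": 1, "newtons": 40}}

```text
time_s: 3.8
position: [0.6148, 0.1898, 0.0411]
eef_rot: [-180.0, -0.1, -4.8]
wrist_force: [-1.3, 0.3, 5.2]
grip_width: 0.0338
```

Call:
{"op": "play_rows", "data": {"series": [[[0,0,-0.02,0],[0,0,-0.05,0],[-0.03,0.01,-0.06,0],[-0.07,0.022,-0.06,0],[-0.115,0.035,-0.06,0],[-0.15,0.046,-0.055,0],[-0.1663,0.0511,-0.04,0],[-0.1663,0.0511,-0.02,0],[-0.1663,0.0511,0,0],[-0.1663,0.0511,0.008,0]]]}}

```text
time_s: 4.8
position: [0.4435, 0.1525, 0.0307]
eef_rot: [180.0, 0.1, -4.8]
wrist_force: [0.0, -0.1, -0.7]
grip_width: 0.034
```

Call:
{"op": "play_rows", "data": {"series": [[[0,0,0.002,0],[0,0,0.004,0],[0,0,0.0045,0],[0,0,0.0045,0]]]}}

```text
time_s: 5.2
position: [0.4449, 0.1527, 0.0282]
eef_rot: [-180.0, -0.1, -4.8]
wrist_force: [-0.1, 0.3, 0.4]
grip_width: 0.0336
```

Call:
{"op": "play_rows", "data": {"series": [[[0,0,0.0005,0],[0,0,0.001,0],[0,0,0.001,0]]]}}

```text
time_s: 5.5
position: [0.4451, 0.1528, 0.028]
eef_rot: [-180.0, -0.1, -4.8]
wrist_force: [-3.1, 0.0, 13.2]
grip_width: 0.0333
```

Call:
{"op": "play_rows", "data": {"series": [[[0,0,0,0],[0,0,0,0],[0,0,0,0]]], "jaw": -0.3}}

```text
time_s: 5.8
position: [0.4445, 0.1526, 0.0266]
eef_rot: [180.0, -0.0, -4.8]
wrist_force: [0.8, 0.5, 0.0]
grip_width: 0.0552
```

Call:
{"op": "play_rows", "data": {"series": [[[0,0,-0.03,0],[0,0,-0.075,0],[0.01,0.015,-0.12,0],[0.03,0.05,-0.1534,-5],[0.055,0.095,-0.1534,-10],[0.08,0.138,-0.1534,-15],[0.105,0.181,-0.1534,-20],[0.13,0.224,-0.1534,-25],[0.152,0.267,-0.1534,-30],[0.172,0.306,-0.1534,-35.8]]]}}

```text
time_s: 6.8
position: [0.5907, -0.1691, 0.1797]
eef_rot: [-180.0, 0.0, 31.2]
wrist_force: [1.1, 0.1, 1.2]
grip_width: 0.0556
```

Call:
{"op": "play_rows", "data": {"series": [[[0.019,0.012,0,0],[0.024,0.016,0,0],[0.024,0.016,0,0]]], "jaw": -1}}

```text
time_s: 7.1
position: [0.6192, -0.1675, 0.1793]
eef_rot: [-179.9, 0.0, 31.0]
wrist_force: [0.0, 0.0, 0.1]
grip_width: 0.0853
```

```bash
python3 - <<'E'
from pose import *
im,cam=shot('wrist','w3');T=tool();np.save('w3T.npy',cam[0]);print(T[:3,3].round(4),ctrl.read_state()['time_s'],ctrl.read_state()['eef_rot'])
p=proj(cam,[(.62,-.195,.05)])[0];r=top(im,cam,'blue',p,r=40);print(p,[np.round(q,4) for q in r])
for z in (.045,.05,.055): print(z,np.round(top(im,cam,'blue',p,z,r=40)[2],1))
x,y=p.astype(int);cv2.imwrite('pics/w3b.png',cv2.resize(im[max(0,y-60):y+60,x-80:x+80],(640,480)))
d=np.r_[r[0],.0]-T[:3,3];print('tool delta',(T[:3,:3].T@d).round(4))
# tray check in top view
it,ct=shot('top');q=proj(ct,[(.445,.1527,.054)])[0].astype(int);cv2.imwrite('pics/t3.png',cv2.resize(it[q[1]-40:q[1]+40,q[0]-40:q[0]+40],(320,320)))
g=it[q[1]-12:q[1]+12,q[0]-12:q[0]+12].max(2);print('dark px',(g<70).sum(),(np.argwhere(g<70).mean(0)[::-1]-12+q).round(1),q)
E
```

```text
[ 0.6188 -0.1673  0.1797] 7.15 [-1.79957140e+02  3.13462503e-02  3.10553790e+01]
[347.9214379  188.74177774] [array([ 0.6188, -0.1952]), np.float64(31.1002), array([39.8877, 35.954 ]), np.float64(6.2531), np.float64(33.3952)]
0.045 [40.6 36.6]
0.05 [39.9 36. ]
0.055 [39.2 35.3]
tool delta [-0.0143  0.0241  0.1796]
dark px 303 [209.1 269.4] [207 270]
```

View pics/w3b.png

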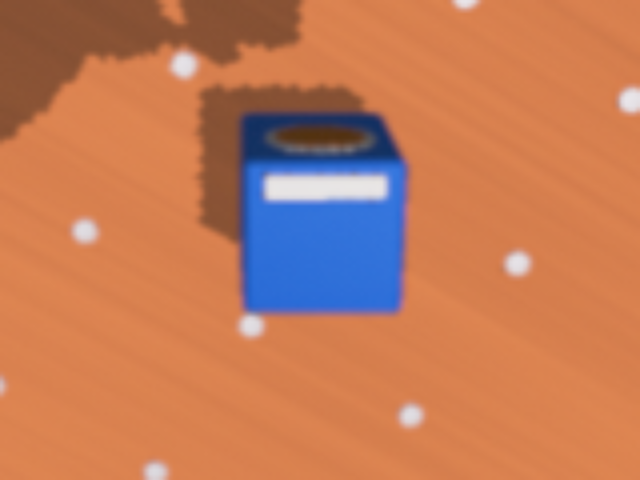

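The crop shows the blue top face with corners (243,160)–(400,312) and the bar and lens at the image top, so the yaw is right. The lens rim had leaked into the mask, so I'll fix that by using coloured pixels only.

```bash
sed -i 's/f=((col&(v>thr))|white).astype/f=(col\&(v>thr)).astype/; s/m=l==i$/m=l==i;hm=np.zeros(f.shape,np.uint8);cv2.fillConvexPoly(hm,cv2.convexHull(np.argwhere(m)[:,::-1].astype(np.int32)),1);white\&=hm>0/; s/argwhere(m&white)/argwhere(white)/' pose.py
python3 - <<'E'
from pose import *
im=cv2.imread('pics/w3.png');c=vision.camera_info('wrist');K=np.array([[c['fx'],0,c['cx']],[0,c['fy'],c['cy']],[0,0,1]]);cam=(np.load('w3T.npy'),K,c['dist_coeffs'])
r=top(im,cam,'blue',(348,188),r=40);print([np.round(q,4) for q in r])
T=tool();print(T[:3,3],(T[:3,:3].T@(np.r_[r[0],.024]-T[:3,3])).round(4))
# same for red, green from w1 : need cam of w1
M=np.array([[1,.0027,-.0005,.5005],[.0027,-1,.0002,-.2192],[-.0005,-.0002,-1,.2481],[0,0,0,1]]);cam=(M@c['mount'],K,c['dist_coeffs']);im=cv2.imread('pics/w1.png')
for n,g in(('blue',(297,36)),('green',(263,215)),('red',(398,187))):print(n,[np.round(q,4) for q in top(im,cam,n,g)])
E
```

```text
[array([ 0.6213, -0.1937]), np.float64(31.1002), array([34.1378, 34.3389]), np.float64(11.4153), np.float64(29.9495)]
[ 0.61859852 -0.16718166  0.18000093] [-0.0113  0.0241  0.156 ]
blue [array([ 0.6191, -0.1955]), np.float64(30.9476), array([34.1102, 34.3061]), np.float64(12.4403), np.float64(31.4256)]
green [array([ 0.43  , -0.1522]), np.float64(-20.1286), array([34.1826, 33.3679]), np.float64(11.4701), np.float64(-46.0652)]
red [array([ 0.4629, -0.3059]), np.float64(29.08), array([33.6683, 34.0375]), np.float64(10.5548), np.float64(34.7875)]
```

Call:
{"op": "play_rows", "data": {"series": [[[-0.006,0.012,0.02,0],[-0.0113,0.0241,0.05,0],[-0.0113,0.0241,0.095,0],[-0.0113,0.0241,0.13,0],[-0.0113,0.0241,0.15,0],[-0.0113,0.0241,0.156,0],[-0.0113,0.0241,0.156,0]]]}}

```text
time_s: 7.9
position: [0.6216, -0.194, 0.0243]
eef_rot: [-180.0, 0.0, 31.0]
wrist_force: [-0.4, -0.5, 0.5]
grip_width: 0.0849
```

Call:
{"op": "play_rows", "data": {"series": [[[0,0,0,0],[0,0,0,0],[0,0,0,0],[0,0,0,0],[0,0,0,0]]], "jaw": 1}}

```text
time_s: 8.4
position: [0.6221, -0.1944, 0.0251]
eef_rot: [180.0, -0.0, 31.0]
wrist_force: [-2.0, 2.6, 4.7]
grip_width: 0.0337
```

Call:
{"op": "play_rows", "data": {"series": [[[0,0,-0.02,0],[0,0,-0.06,0],[0,0,-0.1,0],[0,0,-0.12,0],[0,0,-0.12,0]]]}}

```text
time_s: 8.9
position: [0.623, -0.1951, 0.1475]
eef_rot: [179.7, -0.2, 31.0]
wrist_force: [-0.4, -0.6, -1.0]
grip_width: 0.033
```

Call:
{"op": "play_rows", "data": {"series": [[[0.0114,-0.0192,0,2],[0.0342,-0.0575,0,6],[0.0593,-0.0996,0,10],[0.0844,-0.1417,0,14],[0.1095,-0.1839,0,18],[0.1346,-0.226,0,22],[0.1597,-0.2682,0,26],[0.1848,-0.3103,0,30],[0.2077,-0.3486,0,34],[0.2282,-0.3831,0,35.7]]]}}

```text
time_s: 9.9
position: [0.619, 0.2536, 0.142]
eef_rot: [180.0, 0.2, -4.8]
wrist_force: [0.8, -0.3, -0.6]
grip_width: 0.0331
```

Call:
{"op": "play_rows", "data": {"series": [[[0,0,0.02,0],[0,0,0.05,0],[0,0,0.06,0],[0,0,0.06,0]]]}}

```text
time_s: 10.3
position: [0.6189, 0.251, 0.0815]
eef_rot: [179.9, 0.3, -4.7]
wrist_force: [0.8, 0.4, -1.0]
grip_width: 0.0333
```

```bash
python3 - <<'E'
from h import *
im,cam=shot('wrist','w4');T=tool();np.save('w4T.npy',cam[0]);s=ctrl.read_state();print(T[:3,3].round(4),s['time_s'],s['eef_rot'])
print((T[:3,:3].T@(np.r_[.6198,.252,.041]-T[:3,3])).round(4))
cv2.imwrite('pics/w4b.png',cv2.resize(im[60:310,120:520],(800,500)))
E
```

```text
[0.6199 0.2511 0.0835] 10.35 [ 1.79976871e+02  7.52224547e-02 -4.71378974e+00]
[-0.0001 -0.0009  0.0425]
```

View pics/w4b.png

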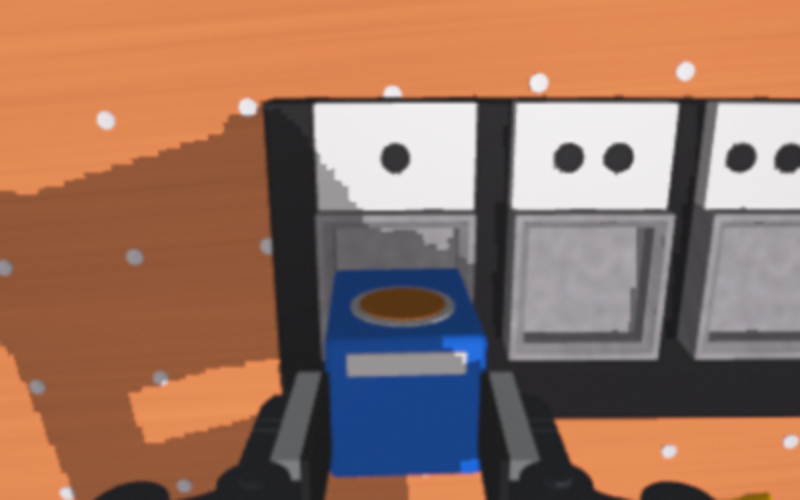

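The blue block hangs over dock 1 with its lens toward the dot. I'll check its lower front edge (338..460,270) against the dock's ledge.

```bash
python3 - <<'E'
from h import *
c=vision.camera_info('wrist');K=np.array([[c['fx'],0,c['cx']],[0,c['fy'],c['cy']],[0,0,1]]);cam=(np.load('w4T.npy'),K,c['dist_coeffs'])
W=np.eye(4);W[:3,:3]=R.from_euler('xyz',[180,0,-4.7],degrees=True).as_matrix();o=np.array([.6199,.2511,0])
f=lambda p,z:((onz(cam,np.array(p)/2.+[120,60],z)-o)@W[:3,:3]*1000).round(1)[:,:2]
print('ledge d1 corners+dot',f([(315,103),(475,102),(476,210),(316,212),(395,158)],.021))
print('dock1 wall y edges at top',f([(316,212),(476,212)],.029))
print('ledge d2',f([(514,101),(680,101),(670,211),(513,212)],.021), 'dock2 pocket rim',f([(510,215),(673,213),(657,356),(510,357)],.029))
print('block low front',f([(338,270),(459,270)],.0595),'top front',f([(327,337),(485,337)],.1095),'top rear',f([(331,475),(479,472)],.1095))
E
```

```text
ledge d1 corners+dot [[ 59.2 -26.6]
 [ 59.5  24. ]
 [ 24.4  25.4]
 [ 23.7 -27.6]
 [ 41.7  -1.4]]
dock1 wall y edges at top [[ 25.8 -26.6]
 [ 25.7  24.6]]
ledge d2 [[59.8 36.3]
 [60.  89.1]
 [24.1 90.1]
 [23.7 37.7]] dock2 pocket rim [[ 24.8  35.5]
 [ 25.5  88. ]
 [-25.2  88.7]
 [-25.4  37.9]]
block low front [[ 16.6 -17.2]
 [ 16.6  17. ]] top front [[ 18.5 -15.1]
 [ 18.5  18.7]] top rear [[-16.3 -15.5]
 [-15.5  18.6]]
```

Call:
{"op": "play_rows", "data": {"series": [[[0,-0.0013,0.01,0],[0,-0.0013,0.02,0],[0,-0.0013,0.026,0],[0,-0.0013,0.031,0],[0,-0.0013,0.035,0],[0,-0.0013,0.039,0],[0,-0.0013,0.041,0],[0,-0.0013,0.042,0]]]}}

```text
time_s: 11.15
position: [0.6203, 0.2528, 0.0422]
eef_rot: [-180.0, -0.0, -4.7]
wrist_force: [-0.2, -0.4, 2.6]
grip_width: 0.0335
```

Call:
{"op": "play_rows", "data": {"series": [[[0,0,0.0005,0],[0,0,0.001,0],[0,0,0.001,0]]]}}

```text
time_s: 11.45
position: [0.6206, 0.2529, 0.0421]
eef_rot: [-180.0, -0.1, -4.7]
wrist_force: [-1.5, -0.3, 5.5]
grip_width: 0.0333
```

Call:
{"op": "play_rows", "data": {"series": [[[0,0,0,0],[0,0,0,0],[0,0,0,0]]], "jaw": -0.25}}

```text
time_s: 11.75
position: [0.6202, 0.2527, 0.0408]
eef_rot: [180.0, 0.0, -4.7]
wrist_force: [0.4, 0.4, -0.3]
grip_width: 0.0535
```

Call:
{"op": "play_rows", "data": {"series": [[[0,0,-0.03,0],[0,0,-0.075,0],[-0.005,0.0126,-0.12,-6],[-0.0204,0.0545,-0.138,-14],[-0.0376,0.1006,-0.138,-22],[-0.0548,0.1466,-0.138,-30],[-0.0721,0.1927,-0.138,-38],[-0.0893,0.2388,-0.138,-46],[-0.1066,0.2849,-0.138,-54],[-0.1238,0.331,-0.138,-62]]]}}

```text
time_s: 12.75
position: [0.4752, -0.0557, 0.1792]
eef_rot: [180.0, -0.0, 56.0]
wrist_force: [1.1, -0.8, -0.2]
grip_width: 0.0537
```

Call:
{"op": "play_rows", "data": {"series": [[[-0.04,0.005,0,-7],[-0.075,0.01,0,-12.7],[-0.0931,0.0122,0,-12.7],[-0.0931,0.0122,0,-12.7]]], "jaw": -1}}

```text
time_s: 13.15
position: [0.4332, -0.1397, 0.1791]
eef_rot: [180.0, 0.0, 68.2]
wrist_force: [1.0, 0.0, 0.3]
grip_width: 0.0855
```

```bash
python3 - <<'E'
from pose import *
im,cam=shot('wrist','w5');T=tool();np.save('w5T.npy',cam[0]);s=ctrl.read_state();print(T[:3,3].round(4),s['time_s'],s['eef_rot'])
p=proj(cam,[(.43,-.152,.05)])[0];r=top(im,cam,'green',p,r=40);print(p,[np.round(q,4) for q in r])
print((T[:3,:3].T@(np.r_[r[0],.024]-T[:3,3])).round(4))
x,y=p.astype(int);cv2.imwrite('pics/w5b.png',cv2.resize(im[max(0,y-60):y+60,x-80:x+80],(640,480)));print(x,y)
im,cam=shot('top');q=proj(cam,[(.6205,.2528,.067)])[0];print(q);q=q.astype(int);cv2.imwrite('pics/t5.png',cv2.resize(im[q[1]-40:q[1]+60,q[0]-50:q[0]+110],(640,400)))
E
```

```text
[ 0.4337 -0.1385  0.1791] 13.2 [ 1.79986136e+02 -4.02018204e-03  6.82842676e+01]
[323.16298316 187.32413965] [array([ 0.4315, -0.1509]), np.float64(-19.7716), array([34.728 , 34.2894]), np.float64(12.0872), np.float64(-20.7611)]
[-0.0123  0.0025  0.1551]
323 187
[159.66299822 179.73839118]
```

View pics/w5b.png

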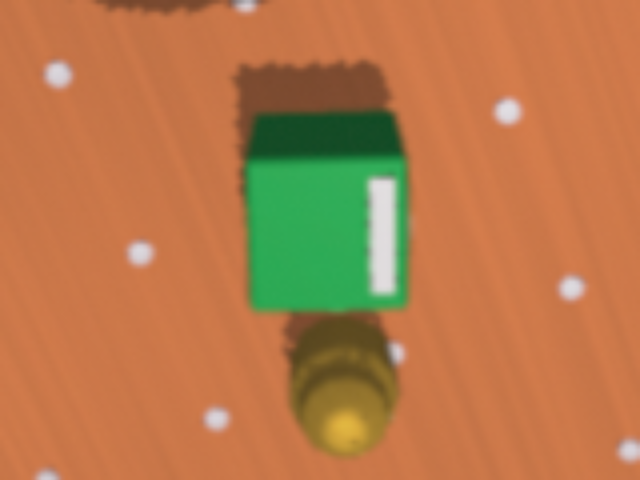

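Green's top face spans (247,158)–(408,310) with the bar to the right, and the objective is directly below it in the image. The left/right jaws clear the objective, so I can grip.

Call:
{"op": "play_rows", "data": {"series": [[[-0.008,0.002,0.02,-1.8],[-0.0123,0.0025,0.05,-1.8],[-0.0123,0.0025,0.095,-1.8],[-0.0123,0.0025,0.13,-1.8],[-0.0123,0.0025,0.147,-1.8],[-0.0123,0.0025,0.1551,-1.8],[-0.0123,0.0025,0.1551,-1.8]]]}}

```text
time_s: 13.95
position: [0.4318, -0.1496, 0.0235]
eef_rot: [-179.9, -0.0, 70.3]
wrist_force: [-0.8, 0.5, 0.2]
grip_width: 0.0852
```

Call:
{"op": "play_rows", "data": {"series": [[[0,0,0,0],[0,0,0,0],[0,0,0,0],[0,0,0,0],[0,0,0,0]]], "jaw": 1}}

```text
time_s: 14.45
position: [0.4319, -0.1506, 0.0248]
eef_rot: [179.9, 0.0, 70.2]
wrist_force: [-1.4, 1.0, 7.4]
grip_width: 0.0337
```

Call:
{"op": "play_rows", "data": {"series": [[[0,0,-0.02,0],[0,0,-0.06,0],[0,0,-0.1,0],[0,0,-0.12,0],[0,0,-0.12,0]]]}}

```text
time_s: 14.95
position: [0.4328, -0.1511, 0.1466]
eef_rot: [179.7, 0.1, 70.2]
wrist_force: [-0.0, 0.4, -2.3]
grip_width: 0.0334
```

Call:
{"op": "play_rows", "data": {"series": [[[0.019,0.0029,0,-1],[0.057,0.0086,0,-3],[0.103,0.0154,0,-5],[0.149,0.0223,0,-7],[0.195,0.0291,0,-9],[0.24,0.036,0,-11],[0.286,0.0428,0,-13],[0.332,0.0497,0,-15.1],[0.37,0.0554,0,-15.1],[0.3816,0.0571,0,-15.1]]]}}

```text
time_s: 15.95
position: [0.6146, 0.1926, 0.1415]
eef_rot: [-179.9, -0.0, 85.5]
wrist_force: [0.0, -0.2, -1.4]
grip_width: 0.0331
```

Call:
{"op": "play_rows", "data": {"series": [[[0,0,0.02,0],[0,0,0.05,0],[0,0,0.06,0],[0,0,0.06,0]]]}}

```text
time_s: 16.35
position: [0.6134, 0.1891, 0.0816]
eef_rot: [-179.7, 0.1, 85.3]
wrist_force: [-0.7, -0.2, -0.5]
grip_width: 0.0333
```

```bash
python3 - <<'E'
from h import *
im,cam=shot('wrist','w6');T=tool();np.save('w6T.npy',cam[0]);s=ctrl.read_state();print(T[:3,3].round(4),s['time_s'],s['eef_rot'])
print((T[:3,:3].T@(np.r_[.615,.189,.041]-T[:3,3])).round(4))
cv2.imwrite('pics/w6b.png',cv2.resize(im[60:310,120:520],(800,500)))
E
```

```text
[0.6144 0.1893 0.0835] 16.4 [-1.79930295e+02  1.39053080e-02  8.53035016e+01]
[-0.0002  0.0007  0.0425]
```

View pics/w6b.png

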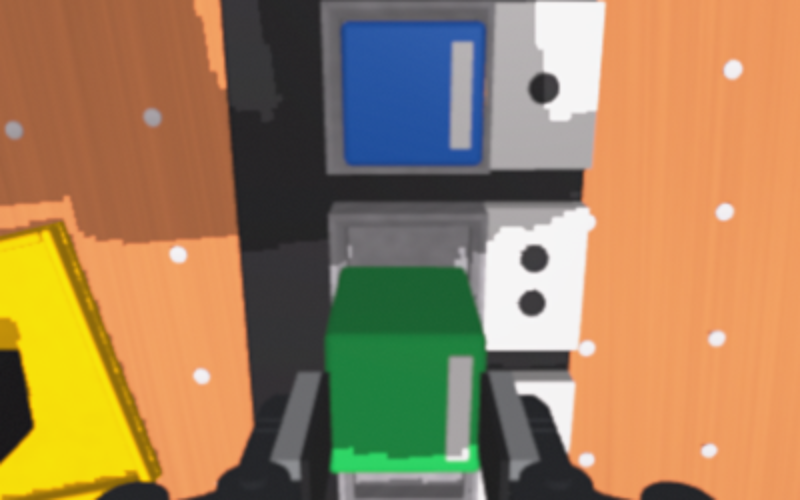

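Blue sits square in dock 1. Green hangs over dock 2 with its bar toward the two dots. A quick alignment check follows.

```bash
python3 - <<'E'
from h import *
c=vision.camera_info('wrist');K=np.array([[c['fx'],0,c['cx']],[0,c['fy'],c['cy']],[0,0,1]]);cam=(np.load('w6T.npy'),K,c['dist_coeffs'])
W=R.from_euler('xyz',[180,0,85.3],degrees=True).as_matrix();o=np.array([.6144,.1893,0])
f=lambda p,z:((onz(cam,np.array(p)/2.+[120,60],z)-o)@W*1000).round(1)[:,:2]
print('dock2 top edge corners',f([(331,203),(487,205)],.029),'ledge2',f([(487,207),(589,207),(577,350)],.021))
print('dock1 rear edge',f([(327,172),(490,172)],.029))
print('block low far',f([(345,267),(463,267)],.0587),'top far',f([(328,334),(485,334)],.1087),'top near',f([(331,471),(479,471)],.1087))
print('blue top',f([(343,22),(485,22),(484,164),(345,165)],.067))
E
```

```text
dock2 top edge corners [[ 28.1 -24.2]
 [ 27.5  25.5]] ledge2 [[ 24.9  26.5]
 [ 25.   60.3]
 [-26.9  60.4]]
dock1 rear edge [[ 38.  -25.1]
 [ 38.1  26.1]]
block low far [[ 16.4 -17.5]
 [ 16.5  16. ]] top far [[ 17.8 -16.8]
 [ 17.9  17. ]] top near [[-16.8 -17.3]
 [-16.6  16.9]]
blue top [[ 82.2 -15.6]
 [ 82.2  19. ]
 [ 47.4  20. ]
 [ 47.  -16. ]]
```

Call:
{"op": "play_rows", "data": {"series": [[[-0.0007,0.0008,0.01,0],[-0.0007,0.0008,0.02,0],[-0.0007,0.0008,0.026,0],[-0.0007,0.0008,0.031,0],[-0.0007,0.0008,0.035,0],[-0.0007,0.0008,0.039,0],[-0.0007,0.0008,0.041,0],[-0.0007,0.0008,0.042,0]]]}}

```text
time_s: 17.2
position: [0.6153, 0.1886, 0.042]
eef_rot: [-180.0, -0.0, 85.3]
wrist_force: [-1.7, 0.1, 3.2]
grip_width: 0.0336
```

Call:
{"op": "play_rows", "data": {"series": [[[0,0,0.0005,0],[0,0,0.001,0],[0,0,0.001,0]]]}}

```text
time_s: 17.5
position: [0.6154, 0.1887, 0.042]
eef_rot: [180.0, -0.0, 85.3]
wrist_force: [-3.7, -0.9, 5.9]
grip_width: 0.0335
```

Call:
{"op": "play_rows", "data": {"series": [[[0,0,0,0],[0,0,0,0],[0,0,0,0]]], "jaw": -0.25}}

```text
time_s: 17.8
position: [0.6154, 0.1886, 0.0409]
eef_rot: [180.0, -0.0, 85.3]
wrist_force: [0.3, -0.6, -0.0]
grip_width: 0.0531
```

Call:
{"op": "play_rows", "data": {"series": [[[0,0,-0.03,0],[0,0,-0.075,0],[-0.01,-0.002,-0.12,0],[-0.05,-0.011,-0.138,-4],[-0.096,-0.021,-0.138,-8],[-0.142,-0.031,-0.138,-12],[-0.187,-0.041,-0.138,-16],[-0.233,-0.051,-0.138,-20],[-0.278,-0.061,-0.138,-24],[-0.324,-0.071,-0.138,-24]]]}}

```text
time_s: 18.8
position: [0.5173, -0.1301, 0.1791]
eef_rot: [180.0, 0.0, 109.4]
wrist_force: [0.7, -0.7, 0.3]
grip_width: 0.0535
```

Call:
{"op": "play_rows", "data": {"series": [[[-0.035,-0.026,0,-3],[-0.071,-0.052,0,-6],[-0.107,-0.079,0,-9.7],[-0.138,-0.102,0,-9.7],[-0.1501,-0.1105,0,-9.7],[-0.1501,-0.1105,0,-9.7]]], "jaw": -1}}

```text
time_s: 19.4
position: [0.4629, -0.308, 0.1787]
eef_rot: [-180.0, -0.0, 118.9]
wrist_force: [0.4, 1.2, 0.1]
grip_width: 0.0855
```

```bash
python3 - <<'E'
from pose import *
im,cam=shot('wrist','w7');T=tool();np.save('w7T.npy',cam[0]);s=ctrl.read_state();print(T[:3,3].round(4),s['time_s'],s['eef_rot'])
p=proj(cam,[(.463,-.306,.05)])[0];r=top(im,cam,'red',p,r=40);print(p,[np.round(q,4) for q in r])
print((T[:3,:3].T@(np.r_[r[0],.024]-T[:3,3])).round(4))
x,y=p.astype(int);cv2.imwrite('pics/w7b.png',cv2.resize(im[max(0,y-60):y+60,x-80:x+80],(640,480)));print(x,y)
E
```

```text
[ 0.4634 -0.3066  0.1788] 19.45 [ 1.79987744e+02 -2.50317858e-02  1.18948717e+02]
[323.81889658 171.74544836] [array([ 0.4648, -0.3046]), np.float64(28.9171), array([34.0325, 33.9578]), np.float64(11.7476), np.float64(28.3415)]
[0.0011 0.0021 0.1548]
323 171
```

View pics/w7b.png

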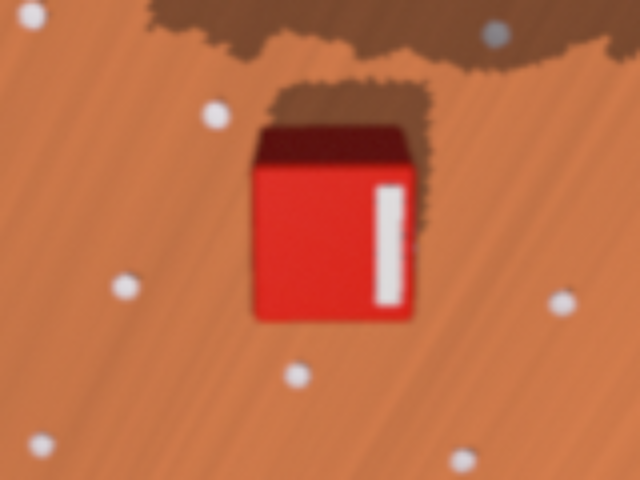

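Red's top face is square in the view, (253,165)–(414,320), with the bar to the right and nothing close by.

Call:
{"op": "play_rows", "data": {"series": [[[0.0011,0.0021,0.02,0],[0.0011,0.0021,0.06,0],[0.0011,0.0021,0.1,0],[0.0011,0.0021,0.135,0],[0.0011,0.0021,0.149,0],[0.0011,0.0021,0.1548,0],[0.0011,0.0021,0.1548,0]]]}}

```text
time_s: 20.15
position: [0.4654, -0.3045, 0.0249]
eef_rot: [180.0, 0.0, 119.1]
wrist_force: [0.6, 0.0, 0.2]
grip_width: 0.0856
```

Call:
{"op": "play_rows", "data": {"series": [[[0,0,0,0],[0,0,0,0],[0,0,0,0],[0,0,0,0],[0,0,0,0]]], "jaw": 1}}

```text
time_s: 20.65
position: [0.4651, -0.305, 0.0252]
eef_rot: [180.0, 0.1, 119.0]
wrist_force: [-1.3, 1.2, 5.8]
grip_width: 0.0329
```

Call:
{"op": "play_rows", "data": {"series": [[[0,0,-0.02,0],[0,0,-0.06,0],[0,0,-0.1,0],[0,0,-0.12,0],[0,0,-0.12,0]]]}}

```text
time_s: 21.15
position: [0.4657, -0.3057, 0.1471]
eef_rot: [179.9, 0.3, 119.0]
wrist_force: [-0.3, 0.2, -1.0]
grip_width: 0.0329
```

Call:
{"op": "play_rows", "data": {"series": [[[0.012,0.013,0,2],[0.04,0.0436,0,5],[0.073,0.08,0,9],[0.107,0.117,0,13],[0.141,0.154,0,17],[0.174,0.191,0,21],[0.208,0.228,0,25],[0.242,0.265,0,29],[0.275,0.302,0,33.7],[0.3058,0.3353,0,33.7]]]}}

```text
time_s: 22.15
position: [0.6093, 0.1277, 0.1423]
eef_rot: [-179.9, 0.0, 85.2]
wrist_force: [1.4, -0.4, -2.0]
grip_width: 0.033
```

Call:
{"op": "play_rows", "data": {"series": [[[0,0,0.02,0],[0,0,0.05,0],[0,0,0.06,0],[0,0,0.06,0]]]}}

```text
time_s: 22.55
position: [0.6084, 0.1251, 0.0819]
eef_rot: [-179.7, 0.0, 85.3]
wrist_force: [-0.2, -1.2, -1.0]
grip_width: 0.0328
```

```bash
python3 - <<'E'
from h import *
im,cam=shot('wrist','w8');T=tool();np.save('w8T.npy',cam[0]);s=ctrl.read_state();print(T[:3,3].round(4),s['time_s'],s['eef_rot'])
print((T[:3,:3].T@(np.r_[.610,.1249,.042]-T[:3,3])).round(4))
cv2.imwrite('pics/w8b.png',cv2.resize(im[60:310,120:520],(800,500)))
E
```

```text
[0.6094 0.125  0.0837] 22.6 [-1.79919695e+02  6.29835761e-03  8.52840533e+01]
[-0.0001  0.0007  0.0417]
```

View pics/w8b.png

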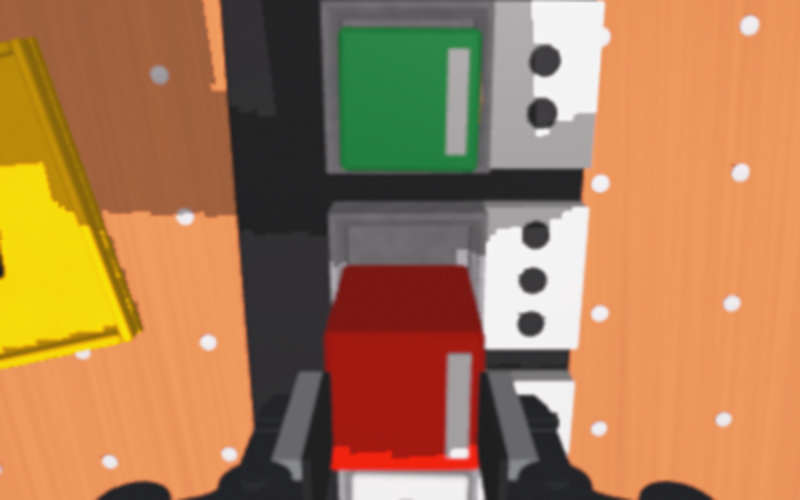

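Green is seated with its bar toward the two dots. Red hangs over dock 3 in the same relation as green did, so I use the same small correction.

Call:
{"op": "play_rows", "data": {"series": [[[-0.0008,0.0008,0.01,0],[-0.0008,0.0008,0.02,0],[-0.0008,0.0008,0.026,0],[-0.0008,0.0008,0.031,0],[-0.0008,0.0008,0.035,0],[-0.0008,0.0008,0.039,0],[-0.0008,0.0008,0.041,0],[-0.0008,0.0008,0.042,0]]]}}

```text
time_s: 23.4
position: [0.6104, 0.1245, 0.0422]
eef_rot: [180.0, 0.0, 85.3]
wrist_force: [-2.6, 0.3, 3.9]
grip_width: 0.0331
```

Call:
{"op": "play_rows", "data": {"series": [[[0,0,0.0005,0],[0,0,0.001,0],[0,0,0.001,0]]]}}

```text
time_s: 23.7
position: [0.6105, 0.1245, 0.0422]
eef_rot: [180.0, 0.0, 85.3]
wrist_force: [-3.8, 0.8, 6.8]
grip_width: 0.0327
```

Call:
{"op": "play_rows", "data": {"series": [[[0,0,0,0],[0,0,0,0],[0,0,0,0]]], "jaw": -0.25}}

```text
time_s: 24.0
position: [0.6105, 0.1245, 0.0411]
eef_rot: [180.0, -0.0, 85.3]
wrist_force: [0.7, 0.5, 0.5]
grip_width: 0.0535
```

Call:
{"op": "play_rows", "data": {"series": [[[0,0,-0.03,0],[0,0,-0.075,0],[0,0,-0.12,0],[0.01,-0.02,-0.16,0],[0.02,-0.06,-0.19,0],[0.02,-0.1,-0.21,0],[0.02,-0.11,-0.21,0],[0.02,-0.11,-0.21,0],[0.02,-0.11,-0.21,0]]]}}

```text
time_s: 24.9
position: [0.5029, 0.1531, 0.2503]
eef_rot: [-179.9, 0.0, 85.3]
wrist_force: [0.6, 0.8, 0.3]
grip_width: 0.0537
```

```bash
python3 - <<'E'
from h import *
im,cam=shot('wrist','w9');s=ctrl.read_state();print(s['position'].round(3),s['time_s'])
a,ca=shot('scene','s9');b,cb=shot('top','t9')
for n in 'scene','top':
    d=cv2.absdiff({'scene':a,'top':b}[n],cv2.imread(f'pics/{n}0.png')).max(2)
    for nm,X in(('obj',(.4195,-.2,.02)),('bottle',(.703,-.105,.05)),('white',(.604,.061,.06)),('handset',(.6,-.4,.02))):
        p=proj({'scene':ca,'top':cb}[n],[X])[0].astype(int);print(n,nm,p,d[p[1]-8:p[1]+8,p[0]-8:p[0]+8].mean().round(1))
o=np.zeros((600,800,3),np.uint8)
o[:300,:480]=cv2.resize(im,(480,300))
q=proj(ca,[(.56,.13,.03)])[0].astype(int);o[300:,:400]=cv2.resize(a[q[1]-75:q[1]+75,q[0]-50:q[0]+50+0],(400,600))[:300] if 0 else cv2.resize(a[q[1]-60:q[1]+60,q[0]-80:q[0]+80],(400,300))
q=proj(cb,[(.53,.13,.03)])[0].astype(int);o[300:,400:]=cv2.resize(b[q[1]-75:q[1]+75,q[0]-100:q[0]+100],(400,300))
cv2.imwrite('pics/f9.png',o)
E
```

```text
[0.503 0.153 0.25 ] 24.95
scene obj [203 227] 3.6
scene bottle [355 261] 3.6
scene white [360 176] 5.0
scene handset [187 369] 4.9
top obj [382 285] 8.8
top bottle [340 146] 9.0
top white [257 191] 12.5
top handset [476 201] 12.3
```

View pics/f9.png

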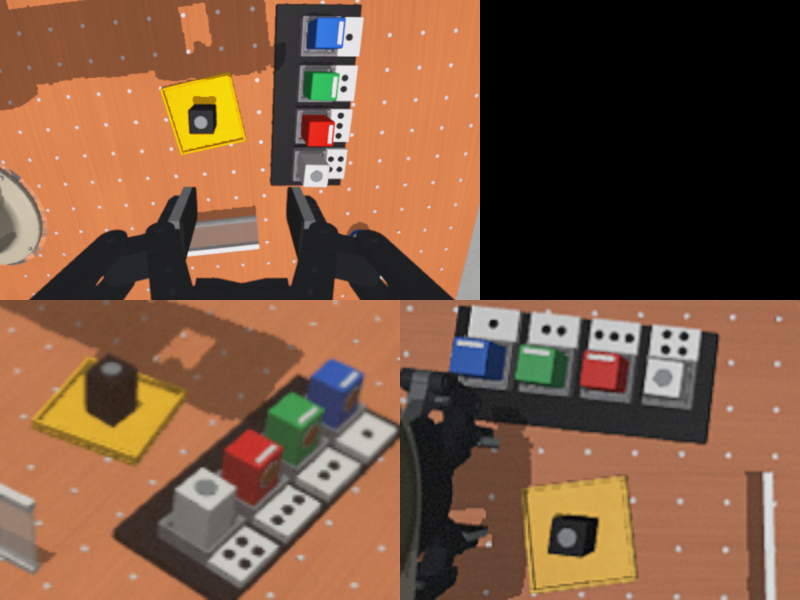

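The final views show the blank standing in the tray. Blue, green and red are in docks 1, 2 and 3, level, with their lenses toward the dots. The bystanders look unchanged in the scene view (small pixel difference).

```bash
python3 -c "
from cell import ctrl
print(ctrl.job_done())"
```

```text
the job is handed in; nothing more can be done
None
```

The job is done and handed in at about 25 s of robot time. I stood the blank upright in the yellow tray first, then set blue in dock 1, green in dock 2 and red in dock 3, in that order.

**Seating:** each block was lowered until a light contact force showed (about 6–7 N for the filter blocks, 13 N for the blank in the tray). Each filter block touched down within about 0.2 mm of its expected seated height. The last wrist, scene and top views show all of them upright, with each lens facing its dock's dots.

**Bystanders:** the scene view shows almost no change at the white block, objective, bottle and handset. The top view differed somewhat more at all four spots; I put this down to shading and did not look into it further.

**Checks that disagreed:**
- The two-view height of the tops of the docked blocks came out at 73 mm against 67 mm from the text, because the two cameras looked from nearly the same direction. The contact heights support the text.
- The first far view put blue about 3 mm off, which I corrected from close up before gripping.
- The gripper read 33–34 mm on the 36 mm blocks.

**Lens contact:** I gripped green across its lens side because the objective left no room for a finger beside it. I gripped red the same way to stay clear of its neighbours. The pads may therefore have touched both lenses.

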